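# Index the crampon-filing vise one hole round

### The job

A crampon is clamped in the sloping indexing vise for filing. Pull the vise's sprung index pin out of its hole by the red knob, swing the knob, and the head with it, just one hole over towards the side where the open aluminium toolbox stands, and let the pin spring fully home in that hole. Then let go and draw back, leaving the belay device, carabiner and brush where they lie.

Things in the scene. Friction and masses are not known exactly. Their poses are not given: they have to be found in the camera images.
- vise: Fixed base of the green indexing vise, foot 210 x 190 mm (centred 5 mm up-slope), bolted down; origin at bench level. In its frame x points up the slope (away from the robot, but for the vise's yaw), y to the left seen from the robot, z up. Its steel index plate, 222 mm across, slopes at 32 degrees, face towards the robot and up: the plate's normal is (-0.530, 0, 0.848) in this frame.
- pivot (a point): On the vise base: centre of the index plate's upper face, 112 mm above the bench, 10 mm up-slope of the vise's origin. The head turns about the line through it along the plate's normal. Twelve holes lie 30 degrees apart on a circle of 95 mm radius about it.
- crampon (a point): Top middle of the steel crampon (90 mm wide) held in the jaws of the head, 196 mm above the plate along its normal. It leans towards the robot over the knob and turns with the head: a gripper coming straight down on the knob hits it. A tool held along the plate's normal, 32 degrees from vertical, has room: above the ear nothing of the head is nearer than 70 mm to the knob's axis.
- knob (a point): Centre of the red pull knob of the index pin, on the head's robot-facing ear: a cylinder 28 mm across, 28 mm tall, axis parallel to the plate's normal. With the pin home it lies 44 mm above the plate's face, 95 mm from the turning axis. Under it stands a bushing 22 mm across; the ear's upper face (ear 32 mm wide) is 28 mm below the knob's centre. Moves with head and pin.
- head (a joint): Turn of the head about the plate's normal, rad: about 0 at the start, + as the knob swings to the vise's +y side (left seen from the robot), - to the other. Holes every 0.5236 rad; the pin has about 0.013 rad of play either way in a hole. It turns with a slight drag (about 3 N at the knob) and stays where it is left.
- index_pin (a joint): How far the pin is pulled out along the plate's normal, m: 0 home, 0.015 at its stop. The round-nosed 10 mm pin stands 11 mm deep in its hole, so it is clear from about 0.011 on. A spring pushes it home with 8 N at 0, 13 N at 0.015. Let go between holes it rides on the plate and drops in at the next hole; its nose centres it from about 2 mm off.
- hole_left (a point): Mouth, on the plate's face, of the next hole on the vise's +y side (head at +0.5236).
- hole_right (a point): Mouth, on the plate's face, of the next hole on the vise's -y side (head at -0.5236).
- toolbox_mid (a point): Centre of the open aluminium toolbox (160 x 250 x 85 mm, its lid standing open on the far side up to 240 mm high, orange-handled screwdriver and black crampon point guards inside), fixed on the bench about 0.45 m to the left or to the right of the robot's centre line. An orange helmet of 244 mm diameter and 148 mm height stands on the other side.
- belay_mid (a point): Centre of the red anodised belay device, loose, body 50 x 34 x 29 mm and a wire loop, 14.5 mm above the bench.
- carabiner_mid (a point): Centre of the blue carabiner, loose, lying flat, 110 x 70 x 11 mm, 5.5 mm above the bench.
- brush_mid (a point): Middle of the bamboo brush, loose, 197 x 30 x 34 mm, bristles up, lying across on the near left of the vise.

How it is judged:
By the outcome, as a careful person would: the job done as asked, in the order asked, and still so for the second after the job is handed in, with the robot touching nothing.
It also fails if it takes over 32 s, if anything falls off the work surface, if the arm or the gripper's body presses on something with over 40 N, if the wrist force passes 120 N, or if a joint passes its speed limit or range.

### The arm

A 6-joint arm with a two-finger parallel gripper is mounted at the origin on the work surface. World frame = base frame: x ahead of the robot, y to its left, z up, the work surface at z = 0. Lengths are in mm, angles in rad, forces in N, time in s.
With the tool pointing down it reaches from about 300 to 775 mm from the base axis. Payload 14.6 kg.
Tool frame: the origin (TCP) lies at the very end of the fingers, on their centre line; the grasp point (between the pads) lies 19 mm behind it; z points along the fingers, y is the line along which they close (so a half turn about z gives the same grasp; the last joint's range is limited). The gripper opens to 94 mm and grips with 3 to 60 N. Pads are 16 mm wide; open, the fingers measure 119 mm over their backs; the gripper's body (75 mm by 177 mm) begins 78 mm behind the grasp point.
Start: joints at [-1.326, 0.3, 1.521, -0, 1.321, -0.067], TCP at [168.718, -523.473, 205.446] pointing down, gripper open.
Joint ranges: [-3.03, 3.03], [-0.79, 2.21], [0.23, 2.52], [-1.04, 4.18], [0, 3.07], [-2.55, 2.55]. Speed limits (rad/s): [2.22, 2.22, 2.57, 3.14, 3.14, 3.14].

### API

Orientations are given as [roll, pitch, yaw] about the fixed x, y, z axes, in that order (R = Rz(yaw) Ry(pitch) Rx(roll)).
In Python, from cell import manip, camera, get_calibration gives the robot as it stands. The module is installed in compiled form; this text tells all that it offers.
- The arm moves only by the tool jog_arm, never from a script. Its argument "plan" is one flat list of numbers, 6 for each row, row after row: the shift along the world's x, y, z in m, then the turn, a rotation vector about the world's x, y, z in degrees. A call has 1 to 20 rows; each row is the pose to reach, as a shift and turn from the pose commanded when the call began; what a row does not reach only later rows make up. A row lasts 1/10 s, in which the tool goes at most 50 mm and 8.59 degrees, less where a joint would pass 70% of its speed; a pose out of reach is approached as far as the arm can. A call with a gripper value outside its range is refused whole. "claw" is the finger opening in m, from 0 to 0.094, set as the call begins (left out, the last holds). The fingers move at their own pace and stop on an object; "force" is the grip in N (left out, the last holds). Time passes only in rows, so rows that repeat a pose let the fingers close. It gives the time, the measured TCP pose, the force, the opening and the grip force at its end, in the units of the state.
- manip.read_state(): the state, without advancing time (a new reading comes with each control period).
- camera(name): name is "scene" or "top" or "wrist"; returns (picture, depth): 384x512x3 uint8, red, green, blue; 384x512 float32, mm along the optical axis (not along the pixel's ray), 0 where there is no reading.
- get_calibration(name): a dict with "fx", "fy", "cx", "cy" (pixels), "origin" and "attitude" of the camera in the world. Camera axes: x right, y down, z forward; pixel columns grow to the right and rows downward; lengths in mm; the calibration is good to about 2 mm. A picture is of the moment at which its call begins: read the wrist's pose just before it. get_calibration takes no time and is no camera call; for the wrist camera it gives the pose at the moment of the call.
- manip.sign_off(): hands the job in; it is judged then, once.
The state is a dict: "clock": time; "joints": joint angles; "qd": joint speeds; "effort": joint torques, N m; "eef_pos": TCP position; "eef_rot": TCP orientation; "wrist_force": force on the tool from outside, world axes, zero at the start; "moment": the same for the moment, N m; "finger_gap": finger opening in mm; "finger_force": force on a finger pad.
Only numpy, scipy, OpenCV 4.12 (cv2) and the standard library are available. Lean on these libraries where they do the work, as an engineer would, in place of code of your own. Each camera call takes 0.05 s, during which the arm holds its last target. There are 200 camera calls.

## Working session

There is one attempt and no reset: what is moved stays moved. The work goes in short steps, Python scripts to look and compute and a tool call to move; the robot and the scene stay as the last step left them, time stands still between calls to the robot, and variables do not carry over. Pictures are saved under pics/ and viewed, at most 10 in all, crops included, and the job is handed in when it is done.

Besides the shell and the picture viewer there is one more tool, called after ">>>" as name(argument=value, ...), one argument or row to a line, values as JSON. jog_arm: Moves the arm, as the interface text tells. Its arguments: {"type":"object","properties":{"plan":{"type":"array"},"claw":{"type":"number"},"force":{"type":"number"}},"required":["plan"]}

```bash
mkdir -p pics
python3 - <<'E'
from cell import manip,camera,get_calibration
import cv2,numpy as np
for n in ("scene","top"):
    p,d=camera(n); cv2.imwrite(f"pics/{n}.png",p[:,:,::-1]); np.savez(n+".npz",p=p,d=d)
    c=get_calibration(n); print(n,c)
s=manip.read_state(); print(s)
E
```

```text
scene {'fx': 365.24268895909796, 'fy': 365.24268895909796, 'cx': 249.52920138059815, 'cy': 189.59147358267003, 'origin': array([1121.02330814, -201.2326431 ,  966.67393284]), 'attitude': array([-2.52369390e+00, -2.38559003e-03,  1.19431604e+00])}
top {'fx': 386.023521219057, 'fy': 386.023521219057, 'cx': 255.90948508753903, 'cy': 187.48071088714912, 'origin': array([ 426.98836947,   24.98458236, 1425.92725474]), 'attitude': array([-3.00532833, -0.00409413, -1.57910443])}
{'clock': 0.1, 'joints': array([-1.32561631e+00,  3.00427832e-01,  1.52150259e+00, -2.17281778e-05,
        1.32069369e+00, -6.66212885e-02]), 'qd': array([ 1.49469534e-03, -8.61039597e-04, -8.87549358e-04,  5.71152406e-04,
        9.76785624e-05,  6.98275642e-04]), 'effort': array([-1.10483732e-03, -5.32649517e+01, -3.53286695e+01,  7.08448444e-02,
        2.35108612e-02, -8.09474659e-05]), 'eef_pos': array([ 168.65059934, -523.26482513,  204.9432635 ]), 'eef_rot': array([-3.14056208e+00, -4.76664599e-05,  3.11806665e-01]), 'wrist_force': array([ 0.23022422, -1.34368615,  0.00338282]), 'moment': array([ 0.02120845,  0.02415401, -0.0771374 ]), 'finger_force': 0.0, 'finger_gap': 93.9615523097001}
```

View pics/scene.png

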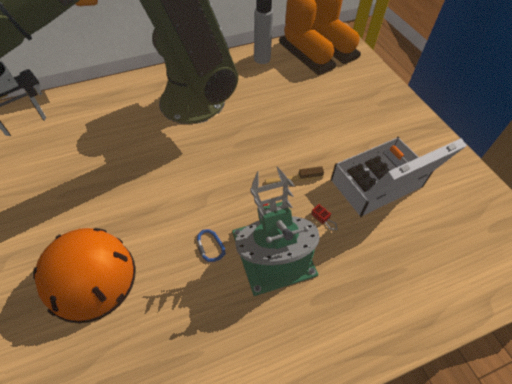

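View pics/top.png

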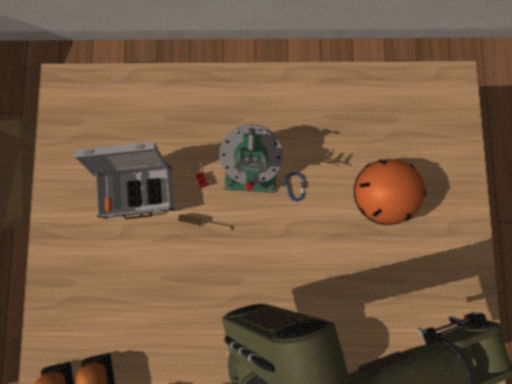

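The top view shows the vise at about (250,155) with its red knob at (249,186). The toolbox is on the left (+y) at (135,180), so the head has to swing to +y. The belay device is at (202,180), the carabiner at (296,186) and the brush at (205,220).

```bash
cat > h.py <<'E'
import numpy as np,cv2
from scipy.spatial.transform import Rotation as R
def cal(c): return np.array(c["origin"]),R.from_euler("xyz",c["attitude"]).as_matrix()
def pt(c,u,v,d):
    o,A=cal(c); return o+A@np.array([(u-c["cx"])/c["fx"]*d,(v-c["cy"])/c["fy"]*d,d])
def ray(c,u,v):
    o,A=cal(c); r=A@np.array([(u-c["cx"])/c["fx"],(v-c["cy"])/c["fy"],1]); return o,r
def red(p):
    h=cv2.cvtColor(p,cv2.COLOR_RGB2HSV); m=(((h[...,0]<5)|(h[...,0]>174))&(h[...,1]>140)&(h[...,2]>70)).astype(np.uint8)
    return m
def cloud(c,d):
    v,u=np.nonzero(d>0); z=d[v,u]; o,A=cal(c)
    return o+(A@np.stack([(u-c["cx"])/c["fx"]*z,(v-c["cy"])/c["fy"]*z,z])).T,u,v
E
python3 - <<'E'
from h import *
from cell import get_calibration
for n in("top","scene"):
    z=np.load(n+".npz");p,d=z["p"],z["d"];c=get_calibration(n)
    k,l,s,ce=cv2.connectedComponentsWithStats(red(p))
    for i in range(1,k):
        if s[i,4]>8:
            dd=np.median(d[l==i]); print(n,s[i],ce[i],dd,pt(c,*ce[i],dd).round(1))
    P,u,v=cloud(c,d)
    # plate plane: points in box around vise
    ctr=pt(c,*( (250,152) if n=="top" else (278,238)),d[152,250] if n=="top" else d[238,278]); print(ctr)
    m=(np.hypot(P[:,0]-ctr[0],P[:,1]-ctr[1])<160)&(P[:,2]>40)
    Q=P[m];best=0;rng=np.random.default_rng(0)
    for _ in range(2000):
        a=Q[rng.choice(len(Q),3,False)];nn=np.cross(a[1]-a[0],a[2]-a[0]);nn/=np.linalg.norm(nn)+1e-9
        if nn[2]<0:nn=-nn
        if abs(nn[2]-.848)>.06: continue
        I=abs((Q-a[0])@nn)<3
        if I.sum()>best:best=I.sum();B=I
    I=Q[B];mu=I.mean(0);nn=np.linalg.svd(I-mu)[2][2];nn*=np.sign(nn[2]);print(n,best,mu,nn,np.arctan2(-nn[1],-nn[0]))
img=np.load("top.npz")["p"][110:205,195:315,::-1];cv2.imwrite("pics/tc.png",cv2.resize(img,None,fx=6,fy=6,interpolation=cv2.INTER_CUBIC))
E
```

```text
top [195 172  13  15 100] [200.89 179.31] 1418.9038 [651.1 219.6  23.4]
top [246 182   7   8  42] [248.9047619  185.61904762] 1327.1082 [613.8  42.1 111.9]
[709.23932161  36.69528309 209.46264573]
top 1271 [723.13627257  34.13859801 114.45921997] [-0.52670579  0.03431094  0.84935491] -0.06505060127142331
scene [312 205  19  18 144] [320.63194444 213.24305556] 1111.9241 [657.  217.4  19.2]
[779.49787648   5.7151632  221.80570143]
scene 1759 [748.45061783  21.97909141 129.19455086] [-0.52731597  0.03427197  0.8489778 ] -0.06490196125129243
```

View pics/tc.png

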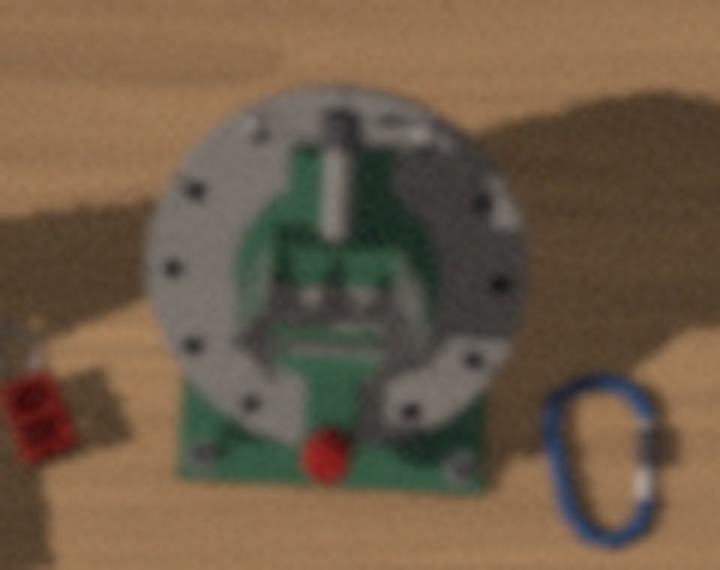

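The crop shows the knob at crop pixel (325,455) and nine visible hole mouths around the plate. I'll cast the holes onto the fitted plane to get the pivot.

Run:
```python
from h import *
from cell import get_calibration
from scipy.optimize import least_squares
c=get_calibration("top")
h=np.array([(251,404),(193,345),(172,268),(195,190),(410,411),(473,360),(501,285),(483,203)])/6.-.42+[195,110]
psi=-.065;X=np.array([np.cos(psi),np.sin(psi),0]);Y=np.array([-np.sin(psi),np.cos(psi),0]);n=-.53*X+.848*np.array([0,0,1]);U=.848*X+.53*np.array([0,0,1])
mu=np.array([735,28,122.])
mu=np.array([723.1,34.1,114.5])
pts=[]
for u,v in h:
    o,r=ray(c,u,v); pts.append(o+r*((mu-o)@n)/(r@n))
pts=np.array(pts);a=(pts-mu)@U;b=(pts-mu)@Y
f=lambda q:np.hypot(a-q[0],b-q[1])-95
s=least_squares(f,[0,0]);print(s.x,s.fun.round(1))
piv=mu+s.x[0]*U+s.x[1]*Y;print("pivot",piv)
ang=np.degrees(np.arctan2(-(b-s.x[1]),-(a-s.x[0])));print(ang.round(1), (ang%30).round(1))
kn=piv-95*U+44*n;print("knob pred",kn,"n",n)
o,r=ray(c,248.9,185.6); q=o+r*((piv+52*n-o)@n)/(r@n); print("knob ray at ~+52 plane",q,"pred top-ish",piv-95*U+52*n)
print("u,y of knob",(q-piv)@U,(q-piv)@Y)
```

```text
[-4.87679403  1.23346935] [ 0.5  0.   0.3  0.3 -0.3  0.2  0.6  0.3]
pivot [719.05333094  35.5994842  111.91529916]
[ -29.4  -59.8  -89.6 -119.6   30.1   60.3   90.2  121. ] [0.6 0.2 0.4 0.4 0.1 0.3 0.2 1. ]
knob pred [615.39270018  42.34693053  98.87729916] n [-0.52888077  0.03442575  0.848     ]
knob ray at ~+52 plane [614.41901064  42.20614554 107.70974368] pred top-ish [611.16165403  42.62233651 105.66129916]
u,y of knob -91.13537487771697 -0.20373295611892983
```

```bash
cat >> h.py <<'E'
psi=-.065;X=np.array([np.cos(psi),np.sin(psi),0]);Y=np.array([-np.sin(psi),np.cos(psi),0]);Z=np.array([0,0,1.])
ca,sa=np.cos(np.radians(32)),np.sin(np.radians(32));n=-sa*X+ca*Z;U=ca*X+sa*Z
piv=np.array([719.05,35.6,111.9])
def pose(th,h): # tool pose with grasp pt h above plate, head at th
    r=-np.cos(th)*U+np.sin(th)*Y
    Rt=R.from_rotvec(-th*n).as_matrix()@np.stack([U,-Y,-n],1)
    return piv+95*r+(h-19)*n,Rt
def delta(p0,R0,p,Rt):
    return ((p-p0)/1000).round(4),np.degrees(R.from_matrix(Rt@R0.T).as_rotvec()).round(2)
E
python3 - <<'E'
from h import *
from cell import manip
s=manip.read_state();R0=R.from_euler("xyz",s["eef_rot"]).as_matrix()
p,T=pose(0,46);print(p)
print(delta(s["eef_pos"],R0,p+150*n,T), p+150*n)
E
```

```text
[624.3779581   41.76236383  84.45496849]
(array([0.3764, 0.5702, 0.0067]), array([  3.9 , -31.95, -21.04])) [545.05792752  46.9254392  211.66218292]
```

>>> jog_arm(
  plan=[0.02,0.03,0.01,0.2,-1.6,-1.1,0.04,0.065,0.02,0.4,-3.2,-2.1,0.063,0.105,0.025,0.7,-5,-3.5,0.086,0.145,0.03,0.9,-7,-5,0.11,0.185,0.03,1.2,-9,-6,0.135,0.225,0.03,1.4,-11,-7.5,0.16,0.265,0.03,1.7,-13.5,-9,0.185,0.305,0.03,2,-16,-10.5,0.21,0.345,0.03,2.2,-18,-12,0.235,0.385,0.03,2.5,-20.5,-13.5,0.26,0.425,0.03,2.8,-23,-15,0.285,0.46,0.025,3,-25,-16.5,0.31,0.495,0.02,3.3,-27,-18,0.335,0.525,0.015,3.5,-29,-19,0.355,0.548,0.01,3.7,-30.5,-20,0.368,0.562,0.008,3.8,-31.5,-20.7,0.376,0.57,0.007,3.9,-31.95,-21.04,0.376,0.57,0.007,3.9,-31.95,-21.04,0.376,0.57,0.007,3.9,-31.95,-21.04],
  claw=0.06,
  force=30,
)

```text
clock: 2.0
eef_pos: [544.4, 46.4, 212.2]
eef_rot: [3.14, -0.558, -0.064]
wrist_force: [0.4, -1.2, 0.4]
finger_gap: 60.0
finger_force: 0.0
```

Run:
```python
from h import *
from cell import manip,camera,get_calibration
s=manip.read_state();R0=R.from_euler("xyz",s["eef_rot"]).as_matrix()
print(s["clock"],s["eef_pos"],s["joints"].round(3),s["wrist_force"],s["finger_gap"])
c=get_calibration("wrist");p_,d=camera("wrist");cv2.imwrite("pics/w1.png",p_[:,:,::-1])
k,l,st,ce=cv2.connectedComponentsWithStats(red(p_))
for i in range(1,k):
    if st[i,4]>30:
        dd=np.median(d[l==i]);q=pt(c,*ce[i],dd);print(st[i],ce[i],dd,q,"rel piv U,Y,n",(q-piv)@U,(q-piv)@Y,(q-piv)@n)
        o,r=ray(c,*ce[i]); q=o+r*((piv+58*n-o)@n)/(r@n);print("on top face",(q-piv)@U,(q-piv)@Y)
p,T=pose(0,46);print(delta(s["eef_pos"],R0,p,T),delta(s["eef_pos"],R0,p+150*n,T))
P,u,v=cloud(c,d);Q=P-piv;m=(np.hypot(Q@U,Q@Y)<111)&(abs(Q@n)<15);print(m.sum(),np.median((Q@n)[m]))
```

```text
2.0 [544.3694687   46.40008702 212.17501177] [ 0.048  0.007  1.943 -0.102  0.64   1.748] [ 0.39725952 -1.24247176  0.4016683 ] 60.018679759996054
[ 102  161   40   46 1113] [120.98831986 183.53908356] 402.0656 [650.67868709 218.64333219  20.75787348] rel piv U,Y,n -116.24050339540977 178.21578268991252 -34.8376992066176
on top face -95.2282779045368 136.29218558153045
[241 168  27  27 546] [254.0018315  181.31684982] 307.56543 [609.93957435  42.59371689 111.10611855] rel piv U,Y,n -93.14142325706916 -0.10823678003954348 57.26509292676883
on top face -92.98059877142484 -0.10578818935325948
(array([ 0.08  , -0.0046, -0.1277]), array([ 0.06, -0.06,  0.01])) (array([ 0.0007,  0.0005, -0.0005]), array([ 0.06, -0.06,  0.01]))
13422 0.4074759890693951
```

View pics/w1.png

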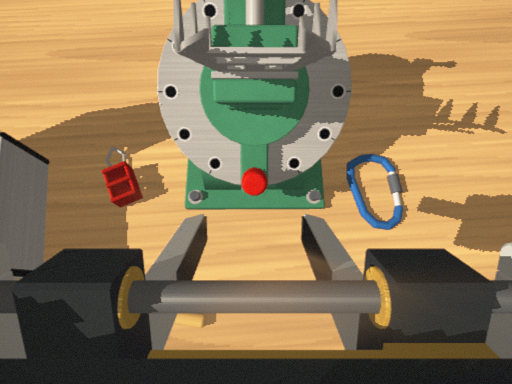

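The wrist view shows the knob at (254,181), squarely on the tool's line. The belay device and carabiner are well clear of the fingers. Next I'll go down along the normal and grip.

>>> jog_arm(
  plan=[0.01,-0.0006,-0.016,0,0,0,0.022,-0.0013,-0.035,0,0,0,0.034,-0.002,-0.054,0,0,0,0.046,-0.0027,-0.073,0,0,0,0.056,-0.0033,-0.09,0,0,0,0.065,-0.0038,-0.104,0,0,0,0.072,-0.0042,-0.115,0,0,0,0.077,-0.0045,-0.123,0,0,0,0.08,-0.0046,-0.1277,0,0,0,0.08,-0.0046,-0.1277,0,0,0,0.08,-0.0046,-0.1277,0,0,0],
)

```text
clock: 3.15
eef_pos: [624.7, 41.8, 85.2]
eef_rot: [3.14, -0.559, -0.065]
wrist_force: [0.8, 0.2, 0.4]
finger_gap: 60.4
finger_force: 0.0
```

>>> jog_arm(
  plan=[0,0,0,0,0,0,0,0,0,0,0,0,0,0,0,0,0,0,0,0,0,0,0,0,0,0,0,0,0,0,0,0,0,0,0,0,0,0,0,0,0,0,0,0,0,0,0,0],
  claw=0.0,
  force=45,
)

```text
clock: 3.95
eef_pos: [624.7, 41.9, 84.8]
eef_rot: [3.14, -0.559, -0.065]
wrist_force: [-3.5, -2.2, 4.2]
finger_gap: 27.3
finger_force: 45.0
```

Run:
```python
from h import *
from cell import manip
s=manip.read_state();R0=R.from_euler("xyz",s["eef_rot"]).as_matrix()
p=s["eef_pos"];w=s["wrist_force"]
print(s["clock"],p,"dU,dY,n",(p-piv)@U,(p-piv)@Y,(p-piv)@n+19,"F",w@U,w@Y,w@n,s["finger_gap"],s["finger_force"])
p0,T0=p,R0
print("pull 13",(13*n/1000).round(4))
for h in(0,):
  for k in range(1,16):
    th=k*.5236/13
    A=R.from_rotvec(-th*n).as_matrix(); r0=(p-piv)
    print(k,((A@r0-r0)/1000).round(4),np.degrees(-th*n).round(2))
```

```text
3.95 [624.67867737  41.87365975  84.84623621] dU,dY,n -94.5443045036416 0.1305938762042462 46.17662428940908 F -0.6088313017167817 -2.4447360147128667 5.305513644180918 27.34742740658559 45.00165581703186
pull 13 [-0.0069  0.0004  0.011 ]
1 [0.0003 0.0038 0.    ] [ 1.22 -0.08 -1.96]
2 [0.0008 0.0076 0.0002] [ 2.44 -0.16 -3.91]
3 [0.0013 0.0113 0.0004] [ 3.66 -0.24 -5.87]
4 [0.002  0.0151 0.0007] [ 4.88 -0.32 -7.83]
5 [0.0029 0.0188 0.001 ] [ 6.1  -0.4  -9.79]
6 [0.0038 0.0224 0.0015] [  7.32  -0.48 -11.74]
7 [0.0049 0.026  0.002 ] [  8.54  -0.56 -13.7 ]
8 [0.0061 0.0296 0.0026] [  9.76  -0.64 -15.66]
9 [0.0074 0.0331 0.0033] [ 10.98  -0.71 -17.61]
10 [0.0089 0.0366 0.004 ] [ 12.2   -0.79 -19.57]
11 [0.0104 0.0399 0.0049] [ 13.42  -0.87 -21.53]
12 [0.0121 0.0432 0.0058] [ 14.64  -0.95 -23.48]
13 [0.0138 0.0465 0.0067] [ 15.86  -1.03 -25.44]
14 [0.0157 0.0496 0.0078] [ 17.08  -1.11 -27.4 ]
15 [0.0177 0.0526 0.0089] [ 18.3   -1.19 -29.36]
```

Gripped: the opening reads 27.3 mm against a 28 mm knob. Now I'll pull.

>>> jog_arm(
  plan=[-0.0015,0.0001,0.0025,0,0,0,-0.0032,0.0002,0.005,0,0,0,-0.0048,0.0003,0.0076,0,0,0,-0.0062,0.0004,0.01,0,0,0,-0.0071,0.0005,0.0114,0,0,0,-0.0071,0.0005,0.0114,0,0,0,-0.0071,0.0005,0.0114,0,0,0],
)

```text
clock: 4.65
eef_pos: [617.8, 42.3, 95.7]
eef_rot: [3.141, -0.558, -0.065]
wrist_force: [9.7, -2.5, -9.0]
finger_gap: 27.2
finger_force: 45.0
```

```bash
cat > st.py <<'E'
from h import *
from cell import manip,camera,get_calibration
s=manip.read_state();p=s["eef_pos"];w=s["wrist_force"];q=p-piv
T=R.from_euler("xyz",s["eef_rot"]).as_matrix()
print(s["clock"],p.round(1),"th",np.arctan2(q@Y,-(q@U)),"r",np.hypot(q@U,q@Y),"h",q@n+19,"F UYn",(w@U).round(1),(w@Y).round(1),(w@n).round(1),s["finger_gap"].round(1),s["finger_force"].round(1))
c=get_calibration("wrist");im,d=camera("wrist")
k,l,stt,ce=cv2.connectedComponentsWithStats(red(im))
for i in range(1,k):
    if stt[i,4]>30:
        dd=np.median(d[l==i]);z=pt(c,*ce[i],dd)-piv;print(stt[i],"red U,Y,n",z@U,z@Y,z@n)
E
python3 st.py
```

```text
Traceback (most recent call last):
  File "st.py", line 5, in <module>
    print(s["clock"],p.round(1),"th",np.arctan2(q@Y,-(q@U)),"r",np.hypot(q@U,q@Y),"h",q@n+19,"F UYn",(w@U).round(1),(w@Y).round(1),(w@n).round(1),s["finger_gap"].round(1),s["finger_force"].round(1))
                                                                                                                                                  ^^^^^^^^^^^^^^^^^^^^^
AttributeError: 'float' object has no attribute 'round'
```

>>> jog_arm(
  plan=[0.0003,0.0038,0.0,1.22,-0.08,-1.96,0.0008,0.0076,0.0002,2.44,-0.16,-3.91,0.0013,0.0113,0.0004,3.66,-0.24,-5.87,0.002,0.0151,0.0007,4.88,-0.32,-7.83,0.0029,0.0188,0.001,6.1,-0.4,-9.79,0.0038,0.0224,0.0015,7.32,-0.48,-11.74,0.0049,0.026,0.002,8.54,-0.56,-13.7,0.0061,0.0296,0.0026,9.76,-0.64,-15.66,0.0074,0.0331,0.0033,10.98,-0.71,-17.61,0.0089,0.0366,0.004,12.2,-0.79,-19.57,0.0104,0.0399,0.0049,13.42,-0.87,-21.53,0.0121,0.0432,0.0058,14.64,-0.95,-23.48,0.0138,0.0465,0.0067,15.86,-1.03,-25.44,0.0138,0.0465,0.0067,15.86,-1.03,-25.44,0.0138,0.0465,0.0067,15.86,-1.03,-25.44,0.0138,0.0465,0.0067,15.86,-1.03,-25.44],
)

```text
clock: 6.25
eef_pos: [632.1, 89.0, 102.8]
eef_rot: [-2.839, -0.478, -0.663]
wrist_force: [11.4, -0.8, -8.9]
finger_gap: 27.5
finger_force: 45.0
```

```bash
sed -i 's/s\["finger_gap"\].round(1),s\["finger_force"\].round(1)/s["finger_gap"],s["finger_force"],s["joints"].round(2)/' st.py; python3 st.py
```

```text
6.25 [632.1  89.  102.8] th 0.5293134782539207 r 94.28890242216966 h 59.104130148924696 F UYn 5.0 -0.0 -13.5 27.50852789535507 44.99599099159241 [ 0.13  0.36  1.81 -0.24  0.43  2.48]
[ 230  210   49   56 1989] red U,Y,n -78.6476290951211 45.900066514184275 69.37343061843593
```

>>> jog_arm(
  plan=[0.001,-0.0001,-0.0016,0,0,0,0.002,-0.0001,-0.0032,0,0,0,0.003,-0.0002,-0.0048,0,0,0,0.0034,-0.0002,-0.0054,0,0,0,0.0034,-0.0002,-0.0054,0,0,0,0.0034,-0.0002,-0.0054,0,0,0],
)

```text
clock: 6.9
eef_pos: [635.4, 88.8, 97.4]
eef_rot: [-2.839, -0.478, -0.663]
wrist_force: [9.4, -0.0, -7.0]
finger_gap: 27.3
finger_force: 45.0
```

```bash
python3 st.py
```

```text
6.9 [635.4  88.8  97.4] th 0.5291901810217572 r 94.29781198825584 h 52.771596098272035 F UYn 4.2 0.6 -10.9 27.34087554765737 44.99653995037079 [ 0.12  0.38  1.8  -0.25  0.42  2.48]
[ 230  210   49   56 2012] red U,Y,n -78.67375873874957 45.917453572511334 63.00174914732267
```

The spring still pulls at 6.6 mm of lift, so the pin has entered the hole. I'll lower the rest of the way and then release.

>>> jog_arm(
  plan=[0.001,-0.0001,-0.0016,0,0,0,0.002,-0.0001,-0.0032,0,0,0,0.003,-0.0002,-0.0048,0,0,0,0.0034,-0.0002,-0.0054,0,0,0,0.0034,-0.0002,-0.0054,0,0,0,0.0034,-0.0002,-0.0054,0,0,0],
)

```text
clock: 7.55
eef_pos: [638.8, 88.5, 92.1]
eef_rot: [-2.839, -0.477, -0.663]
wrist_force: [8.3, -1.7, -4.6]
finger_gap: 27.6
finger_force: 45.0
```

```bash
python3 st.py
```

```text
7.55 [638.8  88.5  92.1] th 0.5292647728279485 r 94.26955716014331 h 46.46984256293134 F UYn 4.7 -1.2 -8.4 27.58362285523458 44.99744653701782 [ 0.12  0.39  1.79 -0.25  0.42  2.48]
[ 230  210   49   56 2062] red U,Y,n -78.66334220180616 45.95891439836164 56.753215158409006
```

>>> jog_arm(
  plan=[0,0,0,0,0,0,0,0,0,0,0,0,0,0,0,0,0,0,0,0,0,0,0,0,0,0,0,0,0,0,0,0,0,0,0,0,0,0,0,0,0,0,0,0,0,0,0,0],
  claw=0.06,
)

```text
clock: 8.4
eef_pos: [638.2, 88.5, 92.1]
eef_rot: [-2.84, -0.477, -0.663]
wrist_force: [0.8, 0.0, 0.2]
finger_gap: 60.2
finger_force: 0.0
```

```bash
python3 st.py
```

```text
8.4 [638.2  88.5  92.1] th 0.5265651072340505 r 94.65720735361727 h 46.735009032206776 F UYn 0.7 0.1 -0.3 60.15918991989938 0.0 [ 0.12  0.39  1.79 -0.25  0.42  2.48]
[233 209  45  35 970] red U,Y,n -73.97188456376345 41.48358326546155 54.69609621074536
[230 234  44  31 741] red U,Y,n -83.71941051482288 52.19742853101192 58.205939091269194
```

>>> jog_arm(
  plan=[-0.005,0.0003,0.008,0,0,0,-0.013,0.0009,0.021,0,0,0,-0.023,0.0015,0.037,0,0,0,-0.035,0.0023,0.056,0,0,0,-0.047,0.0031,0.075,0,0,0,-0.058,0.0038,0.093,0,0,0,-0.068,0.0045,0.109,0,0,0,-0.076,0.005,0.122,0,0,0,-0.0793,0.0052,0.1272,0,0,0,-0.0793,0.0052,0.1272,0,0,0,-0.0793,0.0052,0.1272,0,0,0],
)

```text
clock: 9.55
eef_pos: [558.9, 93.7, 218.8]
eef_rot: [-2.84, -0.476, -0.662]
wrist_force: [0.5, -0.6, -0.9]
finger_gap: 60.2
finger_force: 0.0
```

```bash
cat >> st.py <<'E'
print("nominal knob U,Y",-95*np.cos(.5236),95*np.sin(.5236))
cv2.imwrite("pics/w2.png",im[:,:,::-1])
E
python3 st.py
```

```text
9.55 [558.9  93.7 218.8] th 0.5252575968016467 r 94.89455812978638 h 196.36168723788236 F UYn -0.0 -0.5 -1.1 60.196551117579986 0.0 [ 0.16  0.05  1.88 -0.19  0.67  2.43]
[240 168  27  28 546] red U,Y,n -80.14871194889724 46.92897740143549 57.2995215487127
[164 216  20  23 173] red U,Y,n -97.88421880553753 187.53249293302082 -39.79895432754737
nominal knob U,Y -82.27235520037921 47.50010073444727
```

View pics/w2.png

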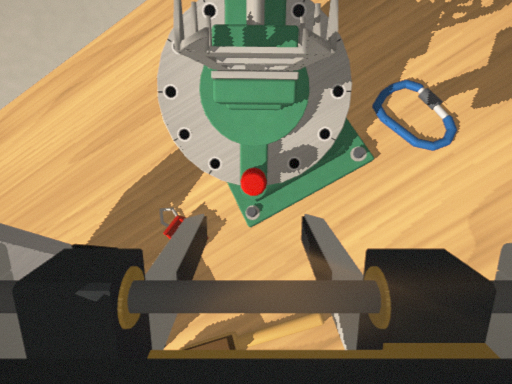

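The knob is one hole over at (253,182). Its top is 57.3 mm above the plate, the same as at the start, so the pin is home. The gripper is clear and the loose items lie untouched, so I'm handing in.

```bash
python3 -c "
from cell import manip
print(manip.sign_off())"
```

```text
the job is handed in; nothing more can be done
None
```

The head is now one hole over towards the toolbox (robot's left) with the index pin fully home, the gripper is open and drawn back, the belay device, carabiner and brush were not touched, and the job was handed in at about 9.6 s.

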